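# Switch the pantry packing bench back on behind its switch-box cover

### The job

The packing bench's power is off. Lift the loose cover plate off the pins of the sloping switch box and lay it flat, handle up, on the cork mat; then press the upper end of the wide rocker switch inside fully in, leaving the small rocker as it is, and gently seat the cover fully back on its two pins, flush on the box. Do not disturb the groceries and other things standing around.

Things in the scene. Friction and masses are not known exactly. Their poses are not given: they have to be found in the camera images.
- head: Open grey metal switch box, fixed: 120 (its x) by 150 (its y) mm, 45 mm deep, walls 6 mm. Its face slopes 30 degrees from level, low edge on the side away from the robot. Origin: middle of the face, in the rim plane, 85 mm over the table; x down the slope, y level across it, z square out of the face. Two steel pins, 8 mm thick, 16 mm long with tapered tips, stand along z at x = 0, y = +61 and -61 mm.
- console: The switch box's fixed stand: a foot 160 by 160 mm on the table and a short pillar, carrying the switch box. Origin: on the table, 85 mm straight below the middle of the box's face; x points roughly away from the robot, as the face looks.
- cover: Loose flat aluminium cover plate, 120 (x) by 150 (y) by 5 mm, 0.2 to 0.4 kg, with two 12 mm holes at x = 0, y = +61 and -61 mm; starts on the box's pins (2 mm play), axes along the box's, fits either way round, comes off along the box's z. Origin: centre of its underside, z to the handle side. Black handle bar along y over its middle: 14 mm thick, 70 mm long, 22 to 40 mm above the underside.
- mat: Thin cork mat fixed on the table, 170 (x) by 190 (y) by 4 mm, to one side of the switch box (left or right, it varies). Origin: centre of its underside, on the table.
- rocker (a joint): Wide black rocker switch in the box (70 mm up the slope, 30 mm across), at y = +28 mm in the box's frame, pivoting about its middle, 20 mm below the rim plane. In rad: -0.25 = lower end in (off, starts -0.25 to -0.15), +0.25 = upper end fully in (on). About 4 N on the upper end swings it; it stays where it is left.
- rocker_upper (a point): Spot to press on the wide rocker: middle of the upper half of its outer surface, 22 mm up the slope from its pivot; it moves with the rocker.
- small_rocker (a joint): The small black rocker beside it (16 mm wide, same length and pivot depth), at y = -30 mm in the box's frame; same values. It starts on (above 0.2) and must stay so.
- tray: White open tray of carrots, fixed, 170 (x) by 190 (y) by 50 mm high, carrots up to 60 mm; on the side of the box where the mat is not. Origin: centre of its underside.
- can: Tall round drink can, 66 mm across, 115 mm high, loose, close beside the switch box. Origin: centre of its underside.
- jar: Jar with steel cap, 66 mm across, 105 mm high, loose, close beside the switch box. Origin: centre of its underside.
- carton: Upright blue pasta carton, 45 (x) by 95 (y) by 150 mm high, loose. Origin: centre of its underside.
- small_carton: Upright brown carton, 45 (x) by 95 (y) by 120 mm high, loose. Origin: centre of its underside.
- stapler: Black desk stapler lying along its x, 130 by 34 mm, about 58 mm high, loose, between the robot and the switch box. Origin: centre of its underside.
- mug: White mug, 80 mm across, 90 mm high, handle at its +y, loose, behind the switch box. Origin: centre of its underside.
Not all that is in view belongs to the job. Leave any orange or yellow look-alike of the console alone.

How it is judged:
By the outcome, as a careful person would: the job done as asked, in the order asked, and still so for the second after the job is handed in, with the robot touching nothing.
It also fails if it takes over 64 s, if anything falls off the work surface, if the arm or the gripper's body presses on something with over 40 N, if the wrist force passes 120 N, or if a joint passes its speed limit or range.

### The arm

A 6-joint arm with a two-finger parallel gripper is mounted at the origin on the work surface. World frame = base frame: x ahead of the robot, y to its left, z up, the work surface at z = 0. Lengths are in m, angles in rad, forces in N, time in s.
With the tool pointing down it reaches from about 0.15 to 0.775 m from the base axis. Payload 6.1 kg.
Tool frame: the origin (TCP) lies on the centre line of the jaws, within the pads' length; the fingertips stand 11 mm ahead of it and the grasp point (between the pads) lies 8 mm behind it (r.tips_ahead is the distance from the TCP to the fingertips, in m); z points along the fingers, y is the line along which they close (so a half turn about z gives the same grasp; the last joint's range is limited). The gripper opens to 85 mm and grips with 20 to 120 N. Pads are 22 mm wide; open, the fingers measure 114 mm over their backs; the gripper's body (76 mm by 85 mm) begins 54 mm behind the grasp point. The pads swing forward as they close: fully open they stand 13 mm farther back than shut.
Start: joints at [1.331, 0.126, -0.04, 1.405, 0, 1.571], TCP at [0.125, 0.51, 0.242] pointing down, gripper open.
Joint ranges: [-2.72, 2.72], [-0.95, 1.95], [-1.27, 1.35], [-1.78, 2.02], [-1.46, 1.47], [-3.14, 3.14]. Speed limits (rad/s): [2.39, 2.39, 3.01, 3.14, 3.14, 3.14].

### API

Orientations are given as a 3x3 rotation matrix whose columns are the frame's x, y, z axes.
In Python, from bench import r gives the robot as it stands. The module is installed in compiled form; this text tells all that it offers.
- The arm moves only by the tool move_arm, never from a script. Its argument "moves" is a list of rows, each a list of 7 numbers: the shift along the world's x, y, z in m, then the turn, a rotation vector about the world's x, y, z in degrees, then the finger opening in m, from 0 to 0.0854. A call has 1 to 8 rows; each row shifts and turns the commanded pose from where the row before left it; what a row does not reach is not made up. A row lasts 1/8 s, in which the tool goes at most 62.5 mm and 10.7 degrees, less where a joint would pass 70% of its speed; a pose out of reach is approached as far as the arm can. A call with a gripper value outside its range is refused whole. The fingers move at their own pace and stop on an object; "squeeze" is the grip in N (left out, the last holds). Time passes only in rows, so rows that do not move let the fingers close. It gives the time, the measured TCP pose, the force, the opening and the grip force at its end, in the units of the state.
- r.get_obs(): the state, without advancing time (a new reading comes with each control period).
- r.get_image(name): name is "scene" or "top"; returns the picture (420x560x3 uint8, red, green, blue); there is no depth.
- r.get_calibration(name): a dict with "fx", "fy", "cx", "cy" (pixels), "extrinsics" (4x4, takes a point from camera to world coordinates). Camera axes: x right, y down, z forward; pixel columns grow to the right and rows downward; lengths in m; the calibration is good to about 2 mm. A picture is of the moment at which its call begins. get_calibration takes no time and is no camera call.
- r.close_job(): hands the job in; it is judged then, once.
The state is a dict: "time_s": time; "joints": joint angles; "dq": joint speeds; "joint_torque": joint torques, N m; "tool_pos": TCP position; "tcp_rot": TCP orientation; "force": force on the tool from outside, world axes, zero at the start; "torque": the same for the moment, N m; "width": finger opening in m; "finger_force": force on a finger pad.
Only numpy, scipy, OpenCV 4.12 (cv2) and the standard library are available. Lean on these libraries where they do the work, as an engineer would, in place of code of your own. Each camera call takes 0.05 s, during which the arm holds its last target. There are 200 camera calls.

## Working session

There is one attempt and no reset: what is moved stays moved. The work goes in short steps, Python scripts to look and compute and a tool call to move; the robot and the scene stay as the last step left them, time stands still between calls to the robot, and variables do not carry over. Pictures are saved under pics/ and viewed, at most 10 in all, crops included, and the job is handed in when it is done.

Besides the shell and the picture viewer there is one more tool, called after ">>>" as name(argument=value, ...) on one line, values as JSON. move_arm: Moves the arm, as the interface text tells. Its arguments: {"type":"object","properties":{"moves":{"type":"array","items":{"type":"array","items":{"type":"number"}}},"squeeze":{"type":"number"}},"required":["moves"]}

```bash
mkdir -p pics; python3 - <<'E'
from bench import r
import cv2,numpy as np
a=[r.get_image(n)[:,:,::-1] for n in("scene","top")]
cv2.imwrite('pics/s0.png',cv2.resize(a[0],(800,600),interpolation=cv2.INTER_CUBIC));cv2.imwrite('pics/t0.png',cv2.resize(a[1],(800,600),interpolation=cv2.INTER_CUBIC))
cv2.imwrite('s0r.png',a[0]);cv2.imwrite('t0r.png',a[1])
for n in("scene","top"):
    c=r.get_calibration(n);print(n,c['fx'],c['fy'],c['cx'],c['cy'],np.round(c['extrinsics'],3).tolist())
o=r.get_obs();print(o['tcp_rot'],o['tool_pos'],o['width'])
E
```

```text
scene 473.4503196693337 473.4503196693337 282.0394775873987 203.58546331245563 [[0.252, 0.536, -0.806, 1.733], [0.968, -0.128, 0.218, -0.428], [0.014, -0.834, -0.551, 0.926], [0.0, 0.0, 0.0, 1.0]]
top 531.3514491781576 531.3514491781576 286.39140228371645 216.40424913922865 [[0.018, -0.993, 0.12, 0.303], [-1.0, -0.019, -0.006, -0.094], [0.009, -0.12, -0.993, 1.663], [0.0, 0.0, 0.0, 1.0]]
[[-9.71390268e-01  2.37488611e-01 -3.27408019e-04]
 [ 2.37488837e-01  9.71389353e-01 -1.33300087e-03]
 [ 1.46813783e-06 -1.37261983e-03 -9.99999058e-01]] [0.12460594 0.50965939 0.24163374] 0.08524376308106855
```

View pics/s0.png

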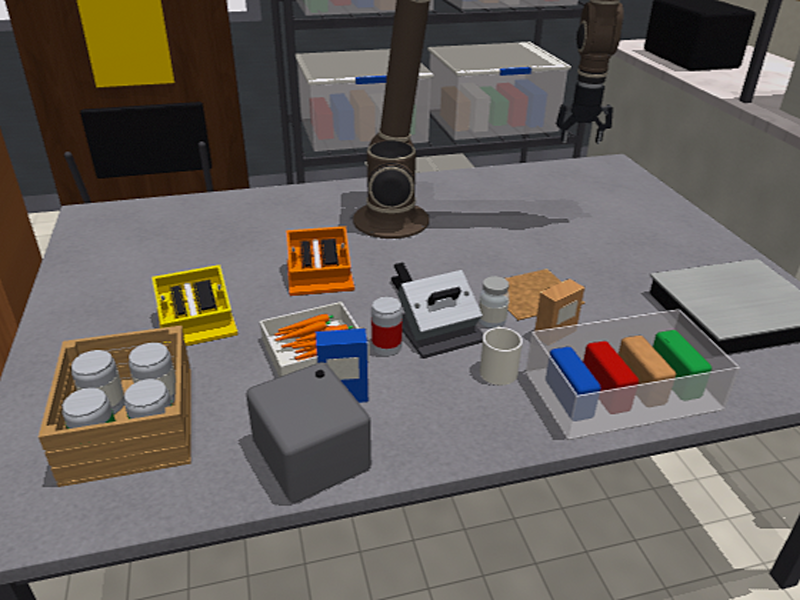

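View pics/t0.png

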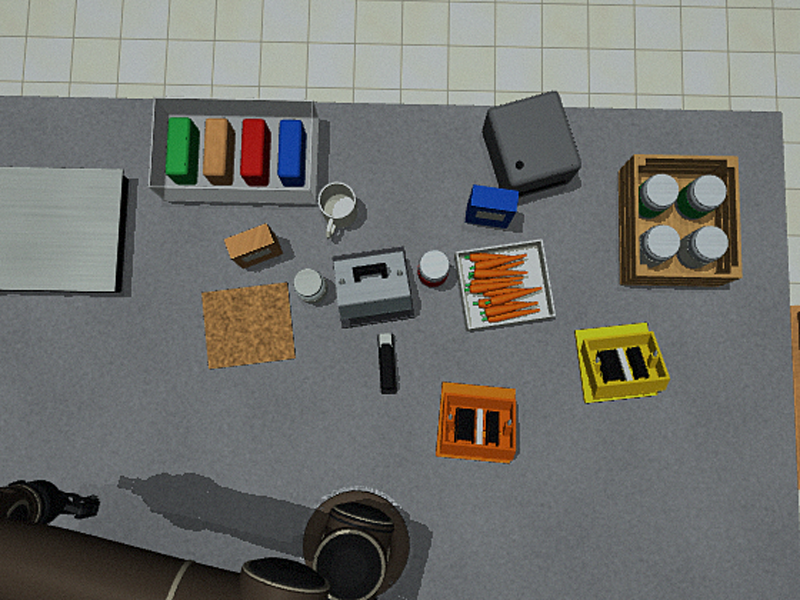

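Scene view: the box with its cover is at about (440,305). The jar is at (495,300), the can at (387,325), the mat at (540,290) and the brown carton at (560,305). Top view: box (373,285), handle (370,271), mat (249,325), jar (309,285), can (433,267), stapler (388,363). Next is a magnified crop.

```bash
cat > h.py <<'E'
import numpy as np,cv2
from bench import r
C={n:r.get_calibration(n) for n in("scene","top")}
def ray(n,u,v):
    c=C[n];E=np.array(c['extrinsics']);d=E[:3,:3]@np.array([(u-c['cx'])/c['fx'],(v-c['cy'])/c['fy'],1]);return E[:3,3],d/np.linalg.norm(d)
def onz(n,u,v,z):
    o,d=ray(n,u,v);return o+d*(z-o[2])/d[2]
def onplane(n,u,v,p,nn):
    o,d=ray(n,u,v);return o+d*((p-o)@nn)/(d@nn)
def tri(us,ut):
    A=[];b=[]
    for n,u in(("scene",us),("top",ut)):
        o,d=ray(n,*u);P=np.eye(3)-np.outer(d,d);A.append(P);b.append(P@o)
    return np.linalg.lstsq(np.vstack(A),np.hstack(b),rcond=None)[0]
def proj(n,p):
    c=C[n];E=np.array(c['extrinsics']);q=E[:3,:3].T@(np.array(p)-E[:3,3]);return q[0]/q[2]*c['fx']+c['cx'],q[1]/q[2]*c['fy']+c['cy']
def crops(name,s,t,k=6,w=66,hh=90):
    a=[cv2.resize(im[v:v+hh,u:u+w],None,fx=k,fy=k,interpolation=cv2.INTER_CUBIC) for im,(u,v) in((s[0],s[1]),(t[0],t[1]))]
    cv2.imwrite(name,np.hstack(a))
E
python3 - <<'E'
from h import *
s=cv2.imread('s0r.png');t=cv2.imread('t0r.png')
crops('pics/c0.png',(s,(274,175)),(t,(227,160)))
# mat
hsv=cv2.cvtColor(t,cv2.COLOR_BGR2HSV)
m=cv2.inRange(hsv,(8,70,60),(22,255,255));m[:190]=0;m[:,:135]=0;m[:,215:]=0
cs=max(cv2.findContours(m,0,2)[0],key=cv2.contourArea);b=cv2.minAreaRect(cs);print('mat',b,onz('top',*b[0],.004),[onz('top',*q,.004)[:2].round(3).tolist() for q in cv2.boxPoints(b)])
k=0.7
for n,(u,v),z in(('jar',(309,282),.105),('can',(433,263),.115),('stap_far',(386,337),.055),('stap_near',(388,391),.055),('carton_top',(248,240),.12),('mugtop',(338,196),.09)):
    print(n,onz('top',u*k,v*k,z).round(3))
E
```

```text
mat ((173.0520782470703, 227.43377685546875), (53.933067321777344, 61.796653747558594), 83.1572265625) [0.46238938 0.24981491 0.004     ] [[0.533, 0.359], [0.561, 0.168], [0.392, 0.141], [0.366, 0.331]]
jar [0.544 0.105 0.105]
can [ 0.588 -0.151  0.115]
stap_far [ 0.437 -0.056  0.055]
stap_near [ 0.323 -0.063  0.055]
carton_top [0.627 0.232 0.12 ]
mugtop [0.733 0.051 0.09 ]
```

View pics/c0.png

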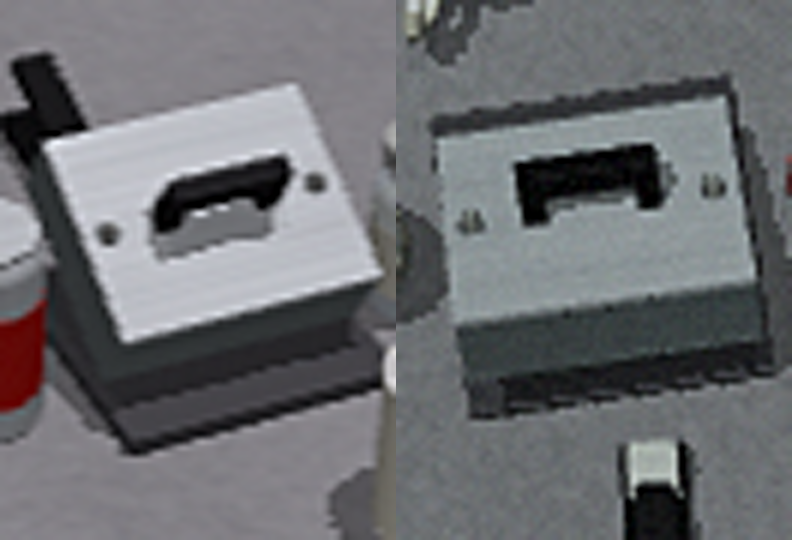

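The crop shows the cover's four corners, both pin holes and the handle clearly in both views. Triangulating them now.

```bash
python3 - <<'E'
from h import *
S=lambda u,v:(274+u/6,175+v/6)
T=lambda u,v:(227+(u-396)/6,160+v/6)
P=[((45,140),(757,283)),((297,85),(457,325)),((382,275),(437,138)),((125,342),(730,95)),((108,233),(713,187)),((317,183),(471,222))]
X=np.array([tri(S(*a),T(*b)) for a,b in P]);print(X.round(4))
c=X[:4].mean(0);y=(X[1]+X[2]-X[0]-X[3]);y[2]=0;y/=np.linalg.norm(y)
xd=X[2]+X[3]-X[0]-X[1];print('c',c,'hole mid',X[4:].mean(0),'yaw',np.degrees(np.arctan2(-y[0],y[1])),'slope',np.degrees(np.arctan2(-xd[2],np.hypot(*xd[:2]))))
psi=np.arctan2(-y[0],y[1]);cz,sz=np.cos(psi),np.sin(psi);a=np.radians(30);ca,sa=np.cos(a),np.sin(a)
R=np.array([[cz,-sz,0],[sz,cz,0],[0,0,1]])@np.array([[ca,0,sa],[0,1,0],[-sa,0,ca]])
print(((X-c)@R).round(4))
# top face plane fixed: z=.085 at origin, +5mm along normal ; re-derive centre by plane rays from each view
n=R[:,2];
for nm,f,i in(("scene",S,0),("top",T,1)):
    # iterate origin
    o=np.array([c[0],c[1],.085])
    for _ in range(5):
        q=np.array([onplane(nm,*f(*p[i]),o+n*.005,n) for p in P]); m=(q[:4].mean(0)-n*.005); m2=q[4:].mean(0)-n*.005
        o=np.array([m[0],m[1],.085])
    print(nm,m,m2,((q-m)@R).round(4))
print(R)
E
```

```text
[[ 0.5181 -0.1039  0.1158]
 [ 0.4951  0.0431  0.1149]
 [ 0.5981  0.0602  0.0567]
 [ 0.6233 -0.0885  0.0571]
 [ 0.5699 -0.0821  0.0877]
 [ 0.5501  0.0388  0.0873]]
c [ 0.55865488 -0.02225215  0.08614266] hole mid [ 0.56000933 -0.02165391  0.0874662 ] yaw 9.2794258946824 slope 29.02337876362099
[[-0.0609 -0.074  -0.0009]
 [-0.0596  0.0748 -0.0012]
 [ 0.06    0.0751  0.0006]
 [ 0.0605 -0.0758  0.0015]
 [ 0.0005 -0.0609  0.0021]
 [ 0.0007  0.0617  0.0017]]
scene [ 0.56097198 -0.02229081  0.08497417] [ 0.56055624 -0.02207761  0.0851912 ] [[-0.0603 -0.0743  0.005 ]
 [-0.0589  0.0745  0.005 ]
 [ 0.0593  0.0747  0.005 ]
 [ 0.0598 -0.0749  0.005 ]
 [-0.0006 -0.061   0.005 ]
 [-0.0003  0.0616  0.005 ]]
top [ 0.55516923 -0.02465889  0.08500032] [ 0.55716619 -0.02304005  0.08371175] [[-0.0613 -0.0737  0.005 ]
 [-0.0608  0.0741  0.005 ]
 [ 0.0605  0.0754  0.005 ]
 [ 0.0616 -0.0758  0.005 ]
 [ 0.0028 -0.0598  0.005 ]
 [ 0.0024  0.0624  0.005 ]]
[[ 0.85469232 -0.16124944  0.49345684]
 [ 0.13964612  0.98691368  0.08062472]
 [-0.5         0.          0.8660254 ]]
```

```bash
cat >> h.py <<'E'
from scipy.spatial.transform import Rotation as Ro
def boxR(yaw,slope=30): return Ro.from_euler('ZY',[yaw,slope],degrees=True).as_matrix()
def toolR(B): return np.c_[B[:,1],B[:,0],-B[:,2]]   # tool x=box y, tool y=box x, z=-n
O=np.array([.557,-.0227,.085]);YAW=9.3;B=boxR(YAW)
def delta(p,Rt):
    o=r.get_obs();d=np.array(p)-o['tool_pos'];rv=Ro.from_matrix(Rt@np.array(o['tcp_rot']).T).as_rotvec(degrees=True)
    print('t',round(o['time_s'],2),'shift mm',(d*1000).round(1),'rv',rv.round(2),'|',np.round(o['force'],1),'w',round(o['width'],4),'ff',np.round(o['finger_force'],1),'j',np.round(o['joints'],2))
E
python3 -c "
from h import *
delta(O+B@[0,0,.13],toolR(B))"
```

```text
t 0.1 shift mm [ 496.5 -521.9  -44.1] rv [-21.5   23.24 -65.36] | [-0.2  1.1  0.6] w 0.0852 ff 0.0 j [ 1.33  0.13 -0.04  1.41  0.    1.57]
```

>>> move_arm(moves=[[0.031, -0.033, 0.004, -1.35, 1.45, -4.1, 0.085], [0.031, -0.033, 0.004, -1.35, 1.45, -4.1, 0.085], [0.031, -0.033, 0.004, -1.35, 1.45, -4.1, 0.085], [0.031, -0.033, 0.004, -1.35, 1.45, -4.1, 0.085], [0.031, -0.033, 0.004, -1.35, 1.45, -4.1, 0.085], [0.031, -0.033, 0.004, -1.35, 1.45, -4.1, 0.07], [0.031, -0.033, 0.004, -1.35, 1.45, -4.1, 0.06], [0.031, -0.033, 0.004, -1.35, 1.45, -4.1, 0.06]])

```text
time_s: 1.1
tool_pos: [0.3735, 0.2448, 0.2742]
tcp_rot: [[-0.674, 0.698, -0.243], [0.735, 0.668, -0.12], [0.078, -0.259, -0.963]]
force: [0.5, 0.2, 0.2]
width: 0.0601
finger_force: 0.0
```

>>> move_arm(moves=[[0.031, -0.033, -0.004, -1.35, 1.45, -4.1, 0.06], [0.031, -0.033, -0.006, -1.35, 1.45, -4.1, 0.06], [0.031, -0.033, -0.008, -1.35, 1.45, -4.1, 0.06], [0.031, -0.033, -0.008, -1.35, 1.45, -4.1, 0.06], [0.031, -0.032, -0.01, -1.35, 1.45, -4.1, 0.06], [0.031, -0.032, -0.012, -1.35, 1.45, -4.1, 0.06], [0.031, -0.032, -0.014, -1.35, 1.45, -4.1, 0.06], [0.031, -0.032, -0.014, -1.35, 1.45, -4.1, 0.06]])

```text
time_s: 2.1
tool_pos: [0.6188, -0.0153, 0.1943]
tcp_rot: [[-0.156, 0.858, -0.49], [0.988, 0.134, -0.081], [-0.004, -0.496, -0.868]]
force: [-18.4, 0.4, 13.4]
width: 0.0602
finger_force: 0.0
```

```bash
python3 -c "
from h import *
delta(O+B@[0,0,.065],toolR(B))
delta(O+B@[0,0,.025],toolR(B))"
```

```text
t 2.1 shift mm [-29.8  -2.2 -53. ] rv [0.17 0.28 0.32] | [-18.4   0.4  13.4] w 0.0602 ff 0.0 j [ 0.01  0.78  0.72  2.02 -0.08  1.45]
t 2.1 shift mm [-49.5  -5.4 -87.7] rv [0.17 0.28 0.32] | [-18.4   0.4  13.4] w 0.0602 ff 0.0 j [ 0.01  0.78  0.72  2.02 -0.08  1.45]
```

>>> move_arm(moves=[[0, 0, 0, 0, 0, 0, 0.06], [-0.007, 0, -0.012, 0, 0.1, 0.1, 0.06], [-0.007, -0.001, -0.013, 0, 0.1, 0.1, 0.06], [-0.007, -0.001, -0.013, 0, 0.1, 0.1, 0.06], [0, 0, 0, 0, 0, 0, 0.06]])

```text
time_s: 2.72
tool_pos: [0.5958, -0.0156, 0.1575]
tcp_rot: [[-0.164, 0.854, -0.494], [0.986, 0.141, -0.084], [-0.002, -0.501, -0.865]]
force: [0.5, 0.1, -0.6]
width: 0.06
finger_force: 0.0
```

```bash
python3 - <<'E'
from h import *
delta(O+B@[0,0,.025],toolR(B))
s=r.get_image('scene')[:,:,::-1];t=r.get_image('top')[:,:,::-1]
crops('pics/c1.png',(s,(274,150)),(t,(227,160)),w=66,hh=100)
print(O+B@[0,0,.031])
for z in (.031,):
  for y in(-.035,.035): print(proj('scene',O+B@[0,y,z]))
E
```

```text
t 2.73 shift mm [-26.5  -5.1 -50.9] rv [ 0.12 -0.05 -0.16] | [ 0.5  0.1 -0.6] w 0.06 ff 0.0 j [ 0.01  0.72  0.53  1.89 -0.08  1.44]
[ 0.57229626 -0.02019514  0.11184679]
(np.float64(301.20789495784993), np.float64(207.65859733652857))
(np.float64(321.30899026893064), np.float64(202.84761105132222))
```

View pics/c1.png

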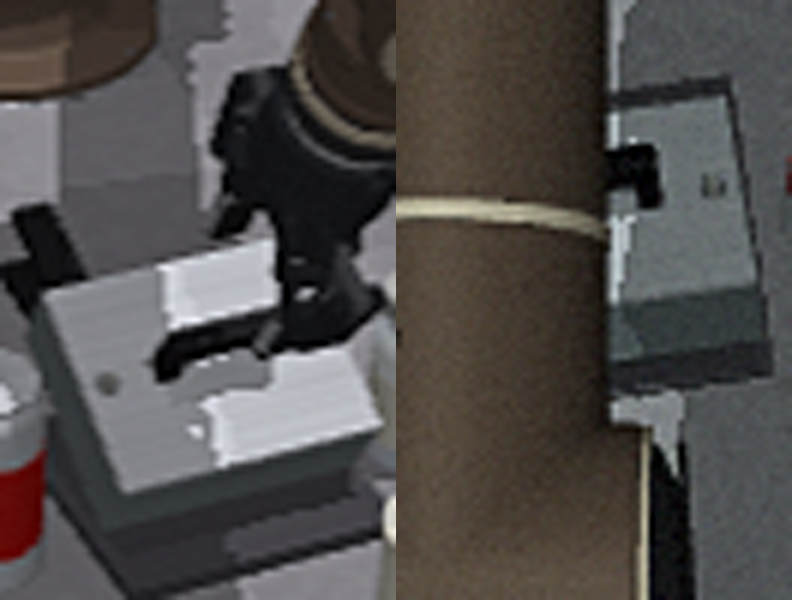

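The handle matches its predicted position, with its left end at about crop (163,346). The gripper is above it with its fingers apart, so I'll go down and grip.

>>> move_arm(moves=[[-0.0044, -0.001, -0.0085, 0, 0, 0, 0.06], [-0.0044, -0.001, -0.0085, 0, 0, 0, 0.06], [-0.0044, -0.001, -0.0085, 0, 0, 0, 0.06], [-0.0044, -0.001, -0.0085, 0, 0, 0, 0.06], [-0.0044, -0.001, -0.0085, 0, 0, 0, 0.06], [-0.0044, 0, -0.0085, 0, 0, 0, 0.06], [0, 0, 0, 0, 0, 0, 0.06]])

```text
time_s: 3.7
tool_pos: [0.5699, -0.0212, 0.1058]
tcp_rot: [[-0.164, 0.854, -0.494], [0.987, 0.14, -0.084], [-0.002, -0.501, -0.865]]
force: [-0.5, -1.2, 0.2]
width: 0.0597
finger_force: 0.0
```

```bash
python3 - <<'E'
from h import *
delta(O+B@[0,0,.025],toolR(B))
E
```

```text
t 3.7 shift mm [-0.5  0.5  0.8] rv [ 0.13 -0.04 -0.11] | [-0.5 -1.2  0.2] w 0.0597 ff 0.0 j [ 0.    0.68  0.33  1.74 -0.08  1.43]
```

>>> move_arm(moves=[[0, 0, 0, 0, 0, 0, 0.03], [0, 0, 0, 0, 0, 0, 0.02], [0, 0, 0, 0, 0, 0, 0.014], [0, 0, 0, 0, 0, 0, 0.005], [0, 0, 0, 0, 0, 0, 0.0], [0, 0, 0, 0, 0, 0, 0.0]], squeeze=40)

```text
time_s: 4.45
tool_pos: [0.5708, -0.0211, 0.1067]
tcp_rot: [[-0.164, 0.855, -0.492], [0.987, 0.141, -0.084], [-0.003, -0.499, -0.867]]
force: [2.6, -0.0, 3.2]
width: 0.0133
finger_force: 40.0
```

>>> move_arm(moves=[[0, 0, 0, 0, 0, 0, 0.0], [0.0025, 0.0004, 0.0043, 0, 0, 0, 0.0], [0.0025, 0.0004, 0.0043, 0, 0, 0, 0.0], [0.0025, 0.0004, 0.0043, 0, 0, 0, 0.0], [0.0025, 0.0004, 0.0043, 0, 0, 0, 0.0], [0.0049, 0.0008, 0.0087, 0, 0, 0, 0.0], [0.0049, 0.0008, 0.0087, 0, 0, 0, 0.0]], squeeze=60)

```text
time_s: 5.32
tool_pos: [0.5906, -0.0179, 0.1417]
tcp_rot: [[-0.164, 0.855, -0.493], [0.987, 0.14, -0.084], [-0.002, -0.5, -0.866]]
force: [0.9, 0.0, -2.6]
width: 0.013
finger_force: 58.6
```

```bash
python3 - <<'E'
from h import *
Bm=boxR(8.5,0);M=np.array([.462,.25,.004])
delta(M+[0,0,.1],toolR(Bm))
E
```

```text
t 5.33 shift mm [-128.6  267.9  -37.7] rv [  4.8  -29.59  -0.86] | [ 0.9  0.  -2.6] w 0.013 ff 58.6 j [ 0.01  0.71  0.47  1.85 -0.08  1.44]
```

>>> move_arm(moves=[[0, 0, 0.016, 0.8, -4.93, -0.15, 0.0], [0, 0, 0.016, 0.8, -4.93, -0.15, 0.0], [-0.004, 0.004, 0.016, 0.8, -4.93, -0.15, 0.0], [-0.006, 0.014, 0.012, 0.8, -4.93, -0.15, 0.0], [-0.008, 0.02, 0.01, 0.8, -4.93, -0.15, 0.0], [-0.014, 0.03, 0.005, 0.8, -4.93, -0.15, 0.0], [-0.018, 0.04, 0, 0, 0, 0, 0.0], [-0.018, 0.04, 0, 0, 0, 0, 0.0]])

```text
time_s: 6.32
tool_pos: [0.5212, 0.1308, 0.2173]
tcp_rot: [[-0.146, 0.989, 0.0], [0.989, 0.146, 0.0], [0.0, 0.001, -1.0]]
force: [-0.2, 1.1, -2.1]
width: 0.013
finger_force: 59.3
```

>>> move_arm(moves=[[-0.018, 0.04, 0, 0, 0, 0, 0.0], [-0.018, 0.038, -0.005, 0, 0, 0, 0.0], [-0.016, 0.03, -0.02, 0, 0, 0, 0.0], [-0.01, 0.012, -0.025, 0, 0, 0, 0.0], [0, 0, -0.03, 0, 0, 0, 0.0], [0, 0, -0.02, 0, 0, 0, 0.0], [0, 0, 0, 0, 0, 0, 0.0]])

```text
time_s: 7.2
tool_pos: [0.4592, 0.2495, 0.1151]
tcp_rot: [[-0.147, 0.989, -0.003], [0.989, 0.147, -0.002], [-0.001, -0.004, -1.0]]
force: [0.1, 0.6, -2.2]
width: 0.0132
finger_force: 59.1
```

```bash
python3 - <<'E'
from h import *
Bm=boxR(8.5,0);M=np.array([.462,.25,.004])
delta(M+[0,0,.028],toolR(Bm))
E
```

```text
t 7.2 shift mm [  2.8   0.5 -83.1] rv [ 0.09 -0.2   0.03] | [ 0.1  0.6 -2.2] w 0.0132 ff 59.1 j [ 0.5   0.16 -0.29  1.13  0.    1.92]
```

>>> move_arm(moves=[[0.001, 0, -0.02, 0, -0.1, 0, 0.0], [0.001, 0, -0.025, 0, -0.1, 0, 0.0], [0.001, 0, -0.018, 0, 0, 0, 0.0], [0, 0, -0.01, 0, 0, 0, 0.0], [0, 0, -0.005, 0, 0, 0, 0.0], [0, 0, -0.002, 0, 0, 0, 0.0], [0, 0, -0.002, 0, 0, 0, 0.0], [0, 0, -0.002, 0, 0, 0, 0.0]])

```text
time_s: 8.2
tool_pos: [0.4635, 0.2502, 0.0324]
tcp_rot: [[-0.147, 0.989, 0.004], [0.989, 0.147, 0.001], [0.0, 0.004, -1.0]]
force: [0.4, 0.4, -2.2]
width: 0.0131
finger_force: 59.2
```

>>> move_arm(moves=[[0, 0, -0.001, 0, 0, 0, 0.0], [0, 0, -0.001, 0, 0, 0, 0.0], [0, 0, -0.001, 0, 0, 0, 0.0]])

```text
time_s: 8.57
tool_pos: [0.4634, 0.25, 0.0291]
tcp_rot: [[-0.147, 0.989, 0.003], [0.989, 0.147, 0.0], [-0.0, 0.003, -1.0]]
force: [-0.5, -0.7, 6.5]
width: 0.0129
finger_force: 60.8
```

>>> move_arm(moves=[[0, 0, 0, 0, 0, 0, 0.03], [0, 0, 0, 0, 0, 0, 0.05], [0, 0, 0, 0, 0, 0, 0.05], [0, 0, 0.015, 0, 0, 0, 0.05], [0, 0, 0.025, 0, 0, 0, 0.05], [0, 0, 0.03, 0, 0, 0, 0.05], [0, 0, 0.04, 0, 0, 0, 0.05], [0, 0, 0.04, 0, 0, 0, 0.05]])

```text
time_s: 9.57
tool_pos: [0.4632, 0.25, 0.1814]
tcp_rot: [[-0.147, 0.989, 0.004], [0.989, 0.147, 0.001], [0.0, 0.004, -1.0]]
force: [0.3, 0.0, 0.6]
width: 0.05
finger_force: 0.0
```

```bash
python3 - <<'E'
from h import *
s=r.get_image('scene')[:,:,::-1];t=r.get_image('top')[:,:,::-1]
cv2.imwrite('s1r.png',s);cv2.imwrite('t1r.png',t)
a=cv2.resize(s[150:250,274:400],None,fx=4,fy=4,interpolation=cv2.INTER_CUBIC);b=cv2.resize(t[160:260,215:290],None,fx=4,fy=4,interpolation=cv2.INTER_CUBIC)
cv2.imwrite('pics/c2.png',np.hstack([a,b]))
E
```

```text
(no output)
```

View pics/c2.png

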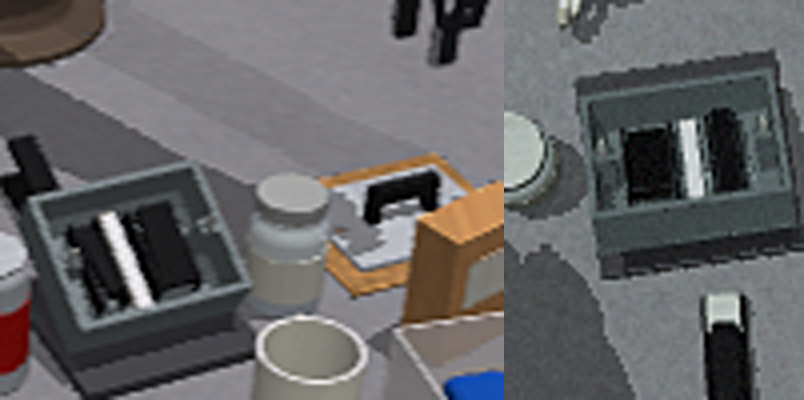

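The cover lies flat on the mat with its handle up. The box is open, and the wide rocker is on the +y side (scene crop about (165,255), top crop (650,165)). Next is the press, with the fingers closed and the tool square to the rocker's "on" surface.

```bash
cat >> h.py <<'E'
B2=boxR(YAW,30-14.3);F=O+B@[-.024,.028,-.026]+B2[:,2]*.011
E
python3 - <<'E'
from h import *
print(r.tips_ahead,B2[:,2],F)
delta(F+B2[:,2]*.06,toolR(B2))
E
```

```text
0.011 [0.2670436  0.04373007 0.96269175] [ 5.22072037e-01 -4.67312345e-05  8.50729487e-02]
t 9.68 shift mm [  72.8 -248.5  -42.2] rv [-2.68 16.13  0.86] | [0.6 0.2 0.6] w 0.0496 ff 0.0 j [ 0.5   0.13 -0.16  1.27 -0.    1.92]
```

>>> move_arm(moves=[[0.01, -0.035, 0, -0.4, 2.3, 0.1, 0.0], [0.01, -0.035, 0, -0.4, 2.3, 0.1, 0.0], [0.01, -0.035, 0, -0.4, 2.3, 0.1, 0.0], [0.01, -0.035, 0, -0.4, 2.3, 0.1, 0.0], [0.01, -0.035, 0, -0.4, 2.3, 0.1, 0.0], [0.01, -0.035, 0, -0.4, 2.3, 0.1, 0.0], [0.01, -0.035, -0.02, -0.3, 2.3, 0.1, 0.0], [0.003, -0.004, -0.022, 0, 0, 0, 0.0]], squeeze=30)

```text
time_s: 10.68
tool_pos: [0.5372, -0.0011, 0.1363]
tcp_rot: [[-0.157, 0.949, -0.274], [0.988, 0.15, -0.048], [-0.004, -0.278, -0.96]]
force: [-0.4, 1.0, 0.6]
width: -0.0001
finger_force: 0.0
```

>>> move_arm(moves=[[0, 0, 0, 0, 0, 0, 0.0], [0, 0, 0, 0, 0, 0, 0.0]])

```text
time_s: 10.92
tool_pos: [0.5362, 0.0013, 0.138]
tcp_rot: [[-0.16, 0.948, -0.273], [0.987, 0.153, -0.048], [-0.004, -0.278, -0.961]]
force: [0.6, -0.2, 0.6]
width: -0.0002
finger_force: 0.0
```

```bash
python3 - <<'E'
from h import *
delta(F+B2[:,2]*.02,toolR(B2))
E
```

```text
t 10.93 shift mm [ -8.8  -0.5 -33.6] rv [ 0.28 -0.37  0.07] | [ 0.6 -0.2  0.6] w -0.0002 ff 0.0 j [ 0.02  0.39  0.04  1.5  -0.04  1.44]
```

>>> move_arm(moves=[[-0.003, 0, -0.012, 0, 0, 0, 0.0], [-0.003, 0, -0.011, 0, 0, 0, 0.0], [-0.002, -0.0005, -0.006, 0.2, -0.3, 0, 0.0], [-0.001, 0, -0.004, 0, 0, 0, 0.0], [0, 0, 0, 0, 0, 0, 0.0]])

```text
time_s: 11.55
tool_pos: [0.5269, 0.0005, 0.1041]
tcp_rot: [[-0.16, 0.95, -0.269], [0.987, 0.154, -0.045], [-0.001, -0.273, -0.962]]
force: [-0.4, -0.7, 0.1]
width: 0.0001
finger_force: 0.0
```

>>> move_arm(moves=[[-0.0008, 0, -0.003, 0, 0, 0, 0.0], [-0.0008, 0, -0.003, 0, 0, 0, 0.0], [0, 0, 0, 0, 0, 0, 0.0]])

```text
time_s: 11.92
tool_pos: [0.5255, 0.0004, 0.0983]
tcp_rot: [[-0.16, 0.95, -0.269], [0.987, 0.154, -0.045], [-0.001, -0.273, -0.962]]
force: [-0.3, -0.2, 1.5]
width: 0.0002
finger_force: 0.9
```

Starting to touch; continue.

>>> move_arm(moves=[[-0.0008, 0, -0.003, 0, 0, 0, 0.0], [-0.0008, 0, -0.003, 0, 0, 0, 0.0], [0, 0, 0, 0, 0, 0, 0.0]])

```text
time_s: 12.3
tool_pos: [0.524, 0.0005, 0.0916]
tcp_rot: [[-0.16, 0.95, -0.269], [0.987, 0.154, -0.045], [-0.001, -0.273, -0.962]]
force: [1.1, -1.0, 0.7]
width: 0.0
finger_force: 0.1
```

>>> move_arm(moves=[[-0.0005, 0, -0.002, 0, 0, 0, 0.0], [-0.0005, 0, -0.002, 0, 0, 0, 0.0], [0, 0, 0, 0, 0, 0, 0.0]])

```text
time_s: 12.68
tool_pos: [0.5239, 0.0005, 0.0907]
tcp_rot: [[-0.16, 0.951, -0.266], [0.987, 0.154, -0.045], [-0.002, -0.27, -0.963]]
force: [-1.4, -0.4, 20.2]
width: 0.0001
finger_force: 9.2
```

>>> move_arm(moves=[[-0.0003, 0, -0.0012, 0, 0, 0, 0.0], [0, 0, 0, 0, 0, 0, 0.0]])

```text
time_s: 12.92
tool_pos: [0.5238, 0.0005, 0.0905]
tcp_rot: [[-0.16, 0.951, -0.265], [0.987, 0.154, -0.045], [-0.002, -0.268, -0.963]]
force: [-2.2, -0.1, 26.8]
width: -0.0
finger_force: 12.3
```

>>> move_arm(moves=[[0.001, 0, 0.005, 0, 0, 0, 0.0], [0.003, 0, 0.012, 0, 0, 0, 0.0], [0.005, 0, 0.02, 0, 0, 0, 0.0], [0.008, 0, 0.03, 0, 0, 0, 0.0], [0, 0.04, 0.03, 0, 0, 0, 0.0], [-0.01, 0.06, 0.01, 0, 0, 0, 0.0], [-0.01, 0.06, 0.0, 0, 0, 0, 0.0], [-0.01, 0.06, 0.0, 0, 0, 0, 0.0]])

```text
time_s: 13.92
tool_pos: [0.5097, 0.2224, 0.1939]
tcp_rot: [[-0.16, 0.95, -0.269], [0.987, 0.153, -0.044], [-0.001, -0.272, -0.962]]
force: [0.6, 0.6, -0.8]
width: 0.0002
finger_force: 0.0
```

```bash
python3 - <<'E'
from h import *
s=r.get_image('scene')[:,:,::-1];t=r.get_image('top')[:,:,::-1]
cv2.imwrite('s2r.png',s);cv2.imwrite('t2r.png',t)
f=lambda im,x,y,w,h,k:cv2.resize(im[y:y+h,x:x+w],None,fx=k,fy=k,interpolation=cv2.INTER_CUBIC)
s1=cv2.imread('s1r.png');t1=cv2.imread('t1r.png')
A=np.vstack([np.hstack([f(s1,276,185,64,50,6),f(t1,226,170,64,50,6)]),np.hstack([f(s,276,185,64,50,6),f(t,226,170,64,50,6)])])
cv2.imwrite('pics/c3.png',A)
E
```

```text
(no output)
```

View pics/c3.png

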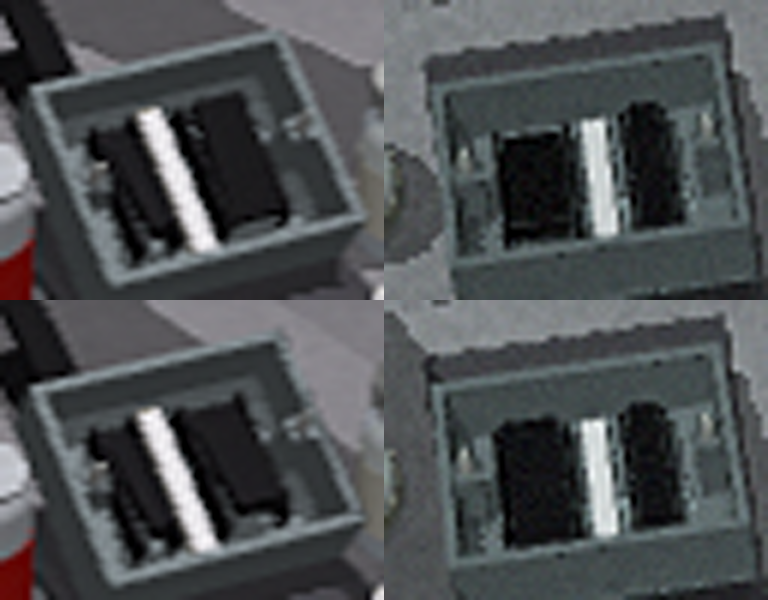

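The wide rocker has now swung over. Its outline (top, lower crop: rows about 418–542) lines up with the small rocker, which is on and unchanged. Next I regrasp the cover.

```bash
python3 - <<'E'
from h import *
delta([.4634,.25,.0291],np.array([[-.147,.989,.003],[.989,.147,0],[0,.003,-1]]))
E
```

```text
t 14.03 shift mm [ -45.3   24.3 -164.2] rv [  2.46 -15.83  -1.11] | [ 0.5 -0.  -0.1] w -0.0001 ff 0.0 j [0.39 0.41 0.19 1.62 0.06 1.78]
```

>>> move_arm(moves=[[-0.012, 0.006, -0.005, 0.8, -5.28, -0.37, 0.05], [-0.012, 0.006, -0.015, 0.8, -5.28, -0.37, 0.05], [-0.012, 0.006, -0.025, 0.86, -5.27, -0.37, 0.05], [-0.0093, 0.0063, -0.03, 0, 0, 0, 0.05], [0, 0, -0.03, 0, 0, 0, 0.05], [0, 0, -0.025, 0, 0, 0, 0.05], [0, 0, -0.02, 0, 0, 0, 0.05], [0, 0, -0.009, 0, 0, 0, 0.05]])

```text
time_s: 15.02
tool_pos: [0.464, 0.2443, 0.0336]
tcp_rot: [[-0.14, 0.99, 0.002], [0.99, 0.14, -0.001], [-0.001, 0.002, -1.0]]
force: [0.8, -0.1, 1.5]
width: 0.0499
finger_force: 0.0
```

```bash
python3 - <<'E'
from h import *
delta([.4634,.25,.0291],np.array([[-.147,.989,.003],[.989,.147,0],[0,.003,-1]]))
E
```

```text
t 15.03 shift mm [-0.6  5.7 -4.5] rv [ 0.05 -0.08  0.4 ] | [ 0.8 -0.1  1.5] w 0.0499 ff 0.0 j [ 0.49  0.21 -0.41  0.95 -0.    1.92]
```

>>> move_arm(moves=[[-0.0005, 0.003, -0.002, 0, 0, 0.2, 0.05], [0, 0.0027, -0.0015, 0, 0, 0.2, 0.05], [0, 0, 0, 0, 0, 0, 0.05]])

```text
time_s: 15.4
tool_pos: [0.4644, 0.251, 0.0319]
tcp_rot: [[-0.148, 0.989, 0.004], [0.989, 0.148, 0.001], [0.0, 0.005, -1.0]]
force: [-0.3, -0.6, -0.4]
width: 0.0501
finger_force: 0.0
```

```bash
python3 - <<'E'
from h import *
delta([.4634,.25,.0291],np.array([[-.147,.989,.003],[.989,.147,0],[0,.003,-1]]))
E
```

```text
t 15.4 shift mm [-1.  -1.  -2.8] rv [-0.04  0.08 -0.04] | [-0.3 -0.6 -0.4] w 0.0501 ff 0.0 j [ 0.5   0.21 -0.41  0.94 -0.    1.92]
```

>>> move_arm(moves=[[-0.0008, -0.001, -0.0025, 0, 0, 0, 0.05], [0, 0, 0, 0, 0, 0, 0.03], [0, 0, 0, 0, 0, 0, 0.015], [0, 0, 0, 0, 0, 0, 0.0], [0, 0, 0, 0, 0, 0, 0.0], [0, 0, 0, 0, 0, 0, 0.0]], squeeze=60)

```text
time_s: 16.15
tool_pos: [0.4633, 0.2495, 0.0291]
tcp_rot: [[-0.147, 0.989, 0.004], [0.989, 0.147, 0.0], [-0.0, 0.004, -1.0]]
force: [-0.7, -1.5, 2.9]
width: 0.0126
finger_force: 59.5
```

>>> move_arm(moves=[[0, 0, 0.005, 0, 0, 0, 0.0], [0, 0, 0.015, 0, 0, 0, 0.0], [0, 0, 0.035, 0, 0, 0, 0.0], [0, 0, 0.045, 0, 0, 0, 0.0], [0, 0, 0.045, 0, 0, 0, 0.0], [0, 0, 0.035, 0, 0, 0, 0.0], [0, 0, 0.01, 0, 0, 0, 0.0], [0, 0, 0, 0, 0, 0, 0.0]])

```text
time_s: 17.15
tool_pos: [0.4632, 0.2496, 0.2188]
tcp_rot: [[-0.147, 0.989, 0.004], [0.989, 0.147, 0.001], [0.0, 0.004, -1.0]]
force: [0.7, 0.1, -3.8]
width: 0.0127
finger_force: 59.0
```

```bash
python3 - <<'E'
from h import *
G=np.array([.5704,-.0211,.1064])
Rg=np.array([[-.164,.8545,-.493],[.987,.1405,-.084],[-.0025,-.5,-.866]])
print(toolR(B))
delta(G+B[:,2]*.045,Rg)
E
```

```text
[[-0.16160382  0.85464212 -0.49342786]
 [ 0.98685572  0.13995301 -0.08080191]
 [ 0.         -0.5        -0.8660254 ]]
t 17.15 shift mm [ 129.4 -267.   -73.5] rv [-4.85 29.84  0.89] | [ 0.7  0.1 -3.8] w 0.0127 ff 59.0 j [ 0.49  0.13 -0.09  1.35 -0.    1.92]
```

>>> move_arm(moves=[[0.018, -0.038, 0, 0, 0, 0, 0.0], [0.018, -0.04, 0, 0, 0, 0, 0.0], [0.018, -0.04, 0, 0, 0, 0, 0.0], [0.018, -0.04, 0, 0, 0, 0, 0.0], [0.018, -0.04, 0, 0, 0, 0, 0.0], [0.014, -0.03, -0.003, -0.81, 4.97, 0.15, 0.0], [0.01, -0.02, -0.008, -0.81, 4.97, 0.15, 0.0], [0.008, -0.012, -0.012, -0.81, 4.97, 0.15, 0.0]])

```text
time_s: 18.15
tool_pos: [0.5851, -0.0118, 0.1939]
tcp_rot: [[-0.154, 0.954, -0.258], [0.988, 0.148, -0.043], [-0.002, -0.262, -0.965]]
force: [-0.0, 0.3, -2.2]
width: 0.0128
finger_force: 59.3
```

>>> move_arm(moves=[[0.004, -0.004, -0.016, -0.81, 4.97, 0.15, 0.0], [0.002, -0.002, -0.016, -0.81, 4.97, 0.15, 0.0], [0.001, -0.001, -0.012, -0.81, 4.97, 0.15, 0.0], [0, 0, 0, 0, 0, 0, 0.0], [0, 0, 0, 0, 0, 0, 0.0]])

```text
time_s: 18.77
tool_pos: [0.5921, -0.0174, 0.1512]
tcp_rot: [[-0.164, 0.855, -0.493], [0.986, 0.141, -0.084], [-0.003, -0.5, -0.866]]
force: [-0.9, 0.5, -2.4]
width: 0.0133
finger_force: 59.4
```

```bash
cat >> h.py <<'E'
G=np.array([.5704,-.0211,.1064])
Rg=np.array([[-.164,.8545,-.493],[.987,.1405,-.084],[-.0025,-.5,-.866]])
E
python3 - <<'E'
from h import *
delta(G+B[:,2]*.02,Rg)
s=r.get_image('scene')[:,:,::-1];t=r.get_image('top')[:,:,::-1]
cv2.imwrite('s3r.png',s);crops('pics/c4.png',(s,(274,150)),(t,(227,160)),hh=100)
E
```

```text
t 18.77 shift mm [-11.8  -2.  -27.5] rv [ 0.01  0.01 -0.02] | [-0.9  0.5 -2.4] w 0.0133 ff 59.4 j [ 0.01  0.71  0.5   1.87 -0.08  1.44]
```

View pics/c4.png

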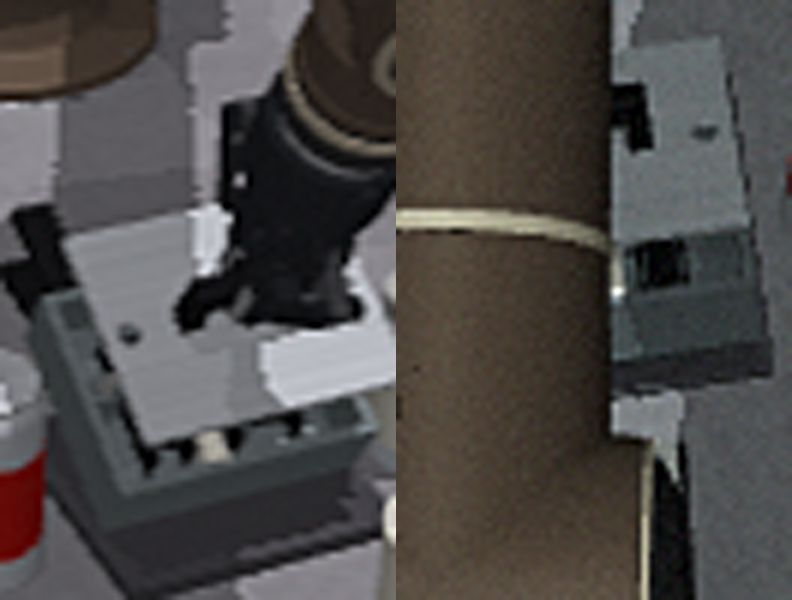

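The cover hangs parallel to the box and about 48 mm above it. Moving in along the box's z.

>>> move_arm(moves=[[-0.004, -0.0007, -0.009, 0, 0, 0, 0.0], [-0.004, -0.0007, -0.009, 0, 0, 0, 0.0], [-0.0035, -0.0006, -0.008, 0, 0, 0, 0.0], [0, 0, -0.001, 0, 0, 0, 0.0], [0, 0, 0, 0, 0, 0, 0.0], [0, 0, 0, 0, 0, 0, 0.0]])

```text
time_s: 19.62
tool_pos: [0.5809, -0.0194, 0.125]
tcp_rot: [[-0.164, 0.855, -0.493], [0.986, 0.141, -0.085], [-0.003, -0.5, -0.866]]
force: [-0.6, 0.8, -2.9]
width: 0.0127
finger_force: 59.4
```

```bash
python3 - <<'E'
from h import *
delta(G+B[:,2]*.016,Rg)
E
```

```text
t 19.62 shift mm [-2.6 -0.4 -4.7] rv [ 0.03  0.02 -0.02] | [-0.6  0.8 -2.9] w 0.0127 ff 59.4 j [ 0.01  0.69  0.4   1.8  -0.08  1.43]
```

>>> move_arm(moves=[[-0.0015, -0.0002, -0.0026, 0, 0, 0, 0.0], [-0.0015, -0.0002, -0.0026, 0, 0, 0, 0.0], [-0.001, -0.0002, -0.0017, 0, 0, 0, 0.0], [-0.001, -0.0002, -0.0017, 0, 0, 0, 0.0], [0, 0, 0, 0, 0, 0, 0.0]])

```text
time_s: 20.25
tool_pos: [0.5755, -0.0203, 0.1161]
tcp_rot: [[-0.164, 0.854, -0.493], [0.986, 0.141, -0.085], [-0.003, -0.5, -0.866]]
force: [-0.5, -0.1, -2.6]
width: 0.0134
finger_force: 59.4
```

>>> move_arm(moves=[[-0.001, -0.0001, -0.0017, 0, 0, 0, 0.0], [-0.001, -0.0002, -0.0017, 0, 0, 0, 0.0], [-0.001, -0.0001, -0.0017, 0, 0, 0, 0.0], [0, 0, 0, 0, 0, 0, 0.0]])

```text
time_s: 20.75
tool_pos: [0.5725, -0.0207, 0.111]
tcp_rot: [[-0.164, 0.854, -0.493], [0.986, 0.141, -0.085], [-0.003, -0.5, -0.866]]
force: [1.0, -0.3, -2.7]
width: 0.0131
finger_force: 59.4
```

```bash
python3 - <<'E'
from h import *
delta(G,Rg)
E
```

```text
t 20.75 shift mm [-2.1 -0.4 -4.6] rv [ 0.03 -0.02 -0.01] | [ 1.  -0.3 -2.7] w 0.0131 ff 59.4 j [ 0.    0.68  0.35  1.76 -0.08  1.43]
```

No contact so far and the pins are inside the holes. About 5 mm to go.

>>> move_arm(moves=[[-0.0008, -0.0001, -0.0015, 0, 0, 0, 0.0], [-0.0007, -0.0001, -0.0014, 0, 0, 0, 0.0], [-0.0004, -0.0001, -0.0008, 0, 0, 0, 0.0], [0, 0, 0, 0, 0, 0, 0.0]])

```text
time_s: 21.25
tool_pos: [0.5707, -0.021, 0.1073]
tcp_rot: [[-0.164, 0.854, -0.493], [0.986, 0.141, -0.085], [-0.003, -0.5, -0.866]]
force: [0.4, -0.2, -2.9]
width: 0.013
finger_force: 59.4
```

>>> move_arm(moves=[[-0.0003, 0, -0.0006, 0, 0, 0, 0.0], [-0.0003, 0, -0.0006, 0, 0, 0, 0.0], [0, 0, 0, 0, 0, 0, 0.0]])

```text
time_s: 21.62
tool_pos: [0.5705, -0.021, 0.1069]
tcp_rot: [[-0.164, 0.855, -0.492], [0.986, 0.141, -0.085], [-0.003, -0.499, -0.867]]
force: [1.5, 0.2, 3.8]
width: 0.0126
finger_force: 60.3
```

>>> move_arm(moves=[[-0.0003, 0, -0.0005, 0, 0, 0, 0.0], [0, 0, 0, 0, 0, 0, 0.0]])

```text
time_s: 21.88
tool_pos: [0.5705, -0.021, 0.1069]
tcp_rot: [[-0.164, 0.856, -0.491], [0.986, 0.141, -0.085], [-0.003, -0.498, -0.867]]
force: [3.0, -0.0, 7.1]
width: 0.013
finger_force: 60.9
```

>>> move_arm(moves=[[0, 0, 0, 0, 0, 0, 0.02], [0, 0, 0, 0, 0, 0, 0.04], [0, 0, 0, 0, 0, 0, 0.05], [0, 0, 0, 0, 0, 0, 0.05], [0.005, 0.0008, 0.0087, 0, 0, 0, 0.05], [0.01, 0.0016, 0.0174, 0, 0, 0, 0.05], [0.01, 0.0016, 0.0174, 0, 0, 0, 0.05], [0.005, 0.0008, 0.02, 0, -2, 0, 0.05]])

```text
time_s: 22.88
tool_pos: [0.6006, -0.0161, 0.1691]
tcp_rot: [[-0.164, 0.871, -0.462], [0.986, 0.141, -0.085], [-0.009, -0.47, -0.883]]
force: [-0.0, 0.3, -0.8]
width: 0.0499
finger_force: 0.0
```

>>> move_arm(moves=[[0, 0.01, 0.025, 0, -5, 0, 0.05], [0, 0.03, 0.02, 0, -5, 0, 0.05], [-0.01, 0.045, 0.01, 0, -5, 0, 0.05], [-0.02, 0.05, 0, 0, -5, 0, 0.05], [-0.03, 0.05, 0, 0, 0, 0, 0.05], [-0.03, 0.05, 0, 0, 0, 0, 0.05], [-0.03, 0.05, 0, 0, 0, 0, 0.05], [0, 0, 0, 0, 0, 0, 0.05]])

```text
time_s: 23.88
tool_pos: [0.4778, 0.2717, 0.2258]
tcp_rot: [[-0.156, 0.979, -0.13], [0.986, 0.146, -0.084], [-0.063, -0.141, -0.988]]
force: [0.2, -0.4, 0.5]
width: 0.0502
finger_force: 0.0
```

```bash
python3 - <<'E'
from h import *
s=r.get_image('scene')[:,:,::-1];t=r.get_image('top')[:,:,::-1]
f=lambda im,x,y,w,h,k:cv2.resize(im[y:y+h,x:x+w],None,fx=k,fy=k,interpolation=cv2.INTER_CUBIC)
cv2.imwrite('pics/c5.png',np.hstack([f(s,250,170,100,110,4),f(t,200,120,100,110,4)]))
s0=cv2.imread('s0r.png');t0=cv2.imread('t0r.png')
S=lambda im,x,y:im[y:y+62,x:x+66].astype(int)
print(np.abs(S(s0,274,183)-S(s,274,183)).mean(),np.abs(S(t0,227,165)-S(t,227,165)).mean(),r.get_obs()['time_s'])
E
```

```text
8.599951124144672 14.345389377647443 23.975
```

View pics/c5.png

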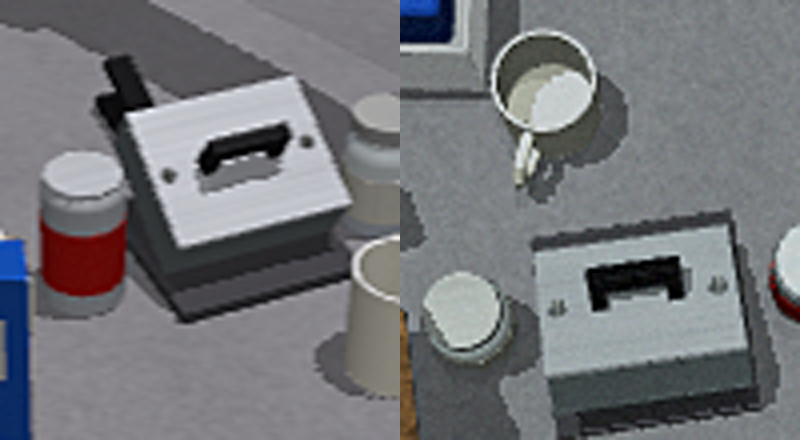

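The cover sits flush with its pins through the holes (scene crop (168,176) and (307,141)), and the can, jar and mug are standing where they were.

```bash
python3 -c "
from bench import r
print(r.close_job())"
```

```text
the job is handed in; nothing more can be done
None
```

The job is handed in at about 24 s: cover laid on the cork mat, wide rocker pressed in at its upper end with the small one unchanged, and cover seated flush on its pins, with the can, jar and mug beside the box undisturbed.

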